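# Pin retention test on a sloped connector header

### The job

Check that a power pin sits firmly in the sloped connector header on the battery pack: lift the dust cap off the header and stand it, skirt down, on the bare pack top well clear of the header. Then take the spring pin tester out of its stand and press its tip gently on the left-hand pin, the one beside the key rib, with the tester square to the header face (in line with the pin), until the plunger is pushed about half-way in. The program finishes while the robot still holds the tester there, pressing; leave the other things on the pack where they are.

Things in the scene. Friction and masses are not known exactly. Their poses are not given: they have to be found in the camera images.
- header: connector header fixed to the pack, 128 x 116 mm steel foot (x by y), yaw within 0.4 rad of 0. Origin: centre of its underside, z up. Its face slopes 20 degrees, outward normal header (-0.342, 0, 0.940). On it stands a black open shroud, 44 mm along the slope x 78 mm along y, rim about 75 mm above the pack. The key rib (8 mm wide, 4 mm proud) is on the outside of its +y (left) end wall
- key_pin: the pin beside the key rib, one of two copper pins 12 mm thick in the shroud, 38 mm apart along header y; this one at header y = +19 mm. Fixed, does not move. Origin on its axis 19 mm below its free end; z axis out along the pin, square to the header face (20 degrees from vertical)
- key_pin_top (a point): centre of the flat free end (12 mm across) of the pin beside the key rib, 5 mm below the shroud's rim; the shroud's inside is 38 mm wide across the pin. z axis out along the pin, y axis = header y
- cap_grip (a point): dust cap, grey, loose, 60 g, pushed over the shroud: 52 x 86 mm (x by y), 44 mm high. This point: centre of the grip bar on top (14 mm thick along y, 36 mm long along x, from 13 mm below to 12 mm above this point), 32 mm above the skirt's lower edge. z out of the cap's top; on the header its axes are parallel to the pin's. Pull it off along z by 20 mm or more; 1.5 mm play, no latch
- cap_foot (a point): centre of the cap's open lower edge, 32 mm below the grip point along the cap's z; on the pack top, cap upright, its height is 0
- tester_grip (a point): spring pin tester, round, 127 mm long, 0.15 kg, upright in its stand at first. This point: on its axis, middle of the ribbed grip (23 mm thick, usable 25 mm down to 30 mm up), 88 mm above the tip, 39 mm below the top; z toward its top. Collar 36 mm across, 36 to 42 mm below this point; steel nose 20 mm thick to 62 mm below; then the plunger, 9 mm thick
- tester_tip (a point): centre of the flat tip (9 mm across) of the tester's plunger; 88 mm below tester_grip when the plunger is out
- plunger (a joint): how far the tester's spring plunger is pushed in, m: 0 out, 0.014 fully in. Spring: 1.6 N to start it, then 0.4 N per mm (about 4.4 N half-way). A dark line round the plunger meets the nose at half-way, 7 mm
- stand: turned aluminium stand fixed to the pack, 80 mm foot, 40 mm tube, rim 55 mm high, 27 mm bore. Origin: centre of its underside. The tester hangs in it by its collar; lift it straight up 50 mm or more. Header and stand stand left and right of the middle, either way round; the pack between them, straight ahead of the robot (x 0.45 to 0.60, y -0.06 to 0.06), is bare
- tape_black: bystander: roll of black tape, 50 mm across, 19 mm high; origin at the centre of its underside
- fuse_link: bystander: ceramic fuse on brass feet, 110 x 30 x 30 mm, lying; origin at the centre of its underside
- spanner_13: bystander: combination spanner, 187 mm long, 8 mm thick, lying nearest the robot; origin at the centre of its underside
- caliper: bystander: slide caliper, 230 x 76 mm, 18 mm thick, lying at the right; origin at the centre of its underside
- ratchet: bystander: ratchet handle, 216 mm long, 32 mm high, lying at the back left; origin at the centre of its underside
- grease_pot: bystander: grease pot, 69 mm across, 66 mm high, at the left; origin at the centre of its underside
- contactor: bystander: black contactor with two copper studs, 70 x 60 x 63 mm, at the left; origin at the centre of its underside
Not all that is in view belongs to the job. What is shaped like the part that bears cap_grip but purple is not meant. What is shaped like the stand but red is not meant.

How it is judged:
On the way, in this order (a step that is already met when the one before it is completed fails the run):
1. the cap is off the header, set down on the pack and let go (height (world z) of cap_foot below 0.006 m and angle between cap_foot's own z axis and vertical below 0.12 rad and horizontal distance between cap_foot and header above 0.1 m and contact force between the fingers and cap below 0.05 N), for 0.2 s.
2. the tester is lifted out of its stand by the gripper (height (world z) of tester_tip above 0.06 m and contact force between the fingers and tester above 0.5 N), for 0.2 s.
At the end, for the whole second after the job is handed in: cap upright on the pack over 100 mm from the header's centre, untouched; tester held still by the gripper alone, tip within 6 mm of the key-rib pin's end centre, in line with it within 9 degrees, plunger in 3.5 to 10.5 mm (1.5 to 9 N) (all of step 1 and contact force between the arm and cap below 0.05 N and value of joint plunger between 0.0035 and 0.0105 m and contact force between tester and key_pin between 1.5 and 9 N and distance between tester_tip and key_pin_top below 0.006 m and angle between the z axis of tester_grip and the z axis of key_pin_top, either way round below 0.16 rad and height (world z) of tester_grip above 0.12 m and contact force between the fingers and tester above 0.5 N and contact force between tester and stand below 0.05 N and linear speed of tester below 0.02 m/s); the arm keeps its last pose, push and grip.
It fails at once if the tester is rammed against the header (over 20 N) (contact force between tester and header above 20 N).
It fails at once if the cap is let fall from more than 40 mm (height (world z) of cap_foot above 0.04 m and horizontal distance between cap_foot and header above 0.08 m and contact force between the fingers and cap below 0.01 N).
It fails at once if a bystander is moved by more than 30 mm (distance of any of tape_black, fuse_link, spanner_13, caliper, ratchet, grease_pot, contactor from where it was at the start of the episode above 0.03 m).
It also fails if it takes over 53 s, if anything falls off the work surface, if the arm or the gripper's body presses on something with over 40 N, if the wrist force passes 120 N, or if a joint passes its speed limit or range.

### The arm

A 6-joint arm with a two-finger parallel gripper is mounted at the origin on the work surface; the furniture and walls round the work are solid. World frame = base frame: x ahead of the robot, y to its left, z up, the work surface at z = 0. Lengths are in m, angles in rad, forces in N, time in s.
With the tool pointing down it reaches from about 0.25 to 0.775 m from the base axis. Payload 4 kg.
Tool frame: the origin (TCP) lies at the very end of the fingers, on their centre line; the grasp point (between the pads) lies 19 mm behind it (robot.pinch_z is the distance from the TCP to the grasp point, in m); z points along the fingers, y is the line along which they close (so a half turn about z gives the same grasp; the last joint's range is limited). The gripper opens to 94 mm and grips with 3 to 60 N. Pads are 16 mm wide; open, the fingers measure 119 mm over their backs; the gripper's body (75 mm by 177 mm) begins 78 mm behind the grasp point.
Start: joints at [-1.244, 0.087, 1.371, -0, 1.684, -0.103], TCP at [0.229, -0.5, 0.206] pointing down, gripper open.
Joint ranges: [-3.1, 3.1], [-0.76, 2.03], [0.27, 2.55], [-1.08, 4.22], [0.17, 2.65], [-2.57, 2.57]. Speed limits (rad/s): [2.79, 2.79, 3.14, 3.14, 3.14, 3.14].

### API

Orientations are given as [roll, pitch, yaw] about the fixed x, y, z axes, in that order (R = Rz(yaw) Ry(pitch) Rx(roll)).
In Python, from bench import robot gives the robot as it stands.
- The arm moves only by the tool arm_command, never from a script. Its argument "targets" is one flat list of numbers, 7 for each row, row after row: the turn, a rotation vector about the tool's x, y, z in degrees, then the shift along the tool's x, y, z in mm, then the closure, from -1 (fully open) to 1 (shut). In form: [ax, ay, az, x, y, z, hand, ax, ay, az, x, y, z, hand, ...]. A call has 1 to 20 rows; each row is the pose to reach, as a shift and turn from the pose commanded when the call began, along the tool's axes at that moment; what a row does not reach only later rows make up. A row lasts 1/10 s, in which the tool goes at most 50 mm and 8.59 degrees, less where a joint would pass 70% of its speed; a pose out of reach is approached as far as the arm can. A call with a gripper value outside its range is refused whole. The fingers move at their own pace and stop on an object; the grip force is fixed at half the most. Time passes only in rows, so rows that repeat a pose let the fingers close. It gives the time, the measured TCP pose, the force, the opening and the grip force at its end, in the units of the state.
- robot.get_obs(): the state, without advancing time (a new reading comes with each control period).
- robot.snapshot(name): name is "scene" or "side" or "wrist"; returns a dict with "color" (384x512x3 uint8, red, green, blue), "range_z" (384x512 float32, m along the optical axis (not along the pixel's ray), 0 where there is no reading), "fx", "fy", "cx", "cy" (pixels), "dist_coeffs" ([k1, k2, p1, p2, k3] as OpenCV has them; the pictures are not rectified), "T" (4x4, takes a point from camera to world coordinates); the wrist camera has in their place "T_tool_cam" (4x4, takes a point from camera to tool coordinates, whose origin is the TCP and whose axes are the flange's). Camera axes: x right, y down, z forward; pixel columns grow to the right and rows downward; lengths in m; the calibration is good to about 2 mm. A picture is of the moment at which its call begins: read the wrist's pose just before it.
- robot.close_job(): hands the job in; it is judged then, once.
The state is a dict: "time": time; "joint_positions": joint angles; "qvel": joint speeds; "joint_torque": joint torques, N m; "tool_pos": TCP position; "ee_rot": TCP orientation; "wrist_force": force on the tool from outside, world axes, zero at the start; "wrist_torque": the same for the moment, N m; "width": finger opening in m; "finger_force": force on a finger pad.
Only numpy, scipy, OpenCV 4.12 (cv2) and the standard library are available. Lean on these libraries where they do the work, as an engineer would, in place of code of your own. Each camera call takes 0.05 s, during which the arm holds its last target. There are 200 camera calls.

## Working session

There is one attempt and no reset: what is moved stays moved. The work goes in short steps, Python scripts to look and compute and a tool call to move; the robot and the scene stay as the last step left them, time stands still between calls to the robot, and variables do not carry over. Pictures are saved under pics/ and viewed, at most 10 in all, crops included, and the job is handed in when it is done.

Besides the shell and the picture viewer there is one more tool, called after "Emit:" by a JSON object that holds its "fn" and its "kwargs", one argument or row to a line. arm_command: Moves the arm, as the interface text tells. Its arguments: {"type":"object","properties":{"targets":{"type":"array"}},"required":["targets"]}

```bash
ls; mkdir -p pics; cat > h.py <<'E'
import numpy as np, cv2
from bench import robot
from scipy.spatial.transform import Rotation as R
def pts(s, T):
    h,w=s["range_z"].shape
    K=np.array([[s["fx"],0,s["cx"]],[0,s["fy"],s["cy"]],[0,0,1]])
    uv=np.stack(np.meshgrid(np.arange(w),np.arange(h)),-1).reshape(-1,1,2).astype(np.float64)
    n=cv2.undistortPoints(uv,K,np.array(s["dist_coeffs"])).reshape(h,w,2)
    z=s["range_z"].astype(float)
    P=np.stack([n[...,0]*z,n[...,1]*z,z],-1)
    W=P@T[:3,:3].T+T[:3,3]
    W[z==0]=np.nan
    return W
def tool():
    o=robot.get_obs(); T=np.eye(4)
    T[:3,:3]=R.from_euler('xyz',o["ee_rot"]).as_matrix() if len(o["ee_rot"])==3 else R.from_quat(o["ee_rot"]).as_matrix()
    T[:3,3]=o["tool_pos"]; return T
def grab(name,fn):
    T=tool(); s=robot.snapshot(name)
    Tc=np.array(s["T"]) if "T" in s else T@np.array(s["T_tool_cam"])
    W=pts(s,Tc); np.savez(fn,W=W,c=s["color"],Tc=Tc); return s,W
E
python3 - <<'E'
from h import *
print(robot.get_obs(), robot.pinch_z)
for n in("scene","side"):
    s,W=grab(n,n+".npz"); cv2.imwrite(f"pics/{n}0.png",cv2.resize(s["color"][:,:,::-1],(800,600)))
    print(n,np.array(s["T"]).round(3).tolist())
E
```

```text
pics
{'time': 0.0, 'joint_positions': array([-1.24409651e+00,  8.79807840e-02,  1.37226439e+00,  1.48766948e-05,
        1.68358984e+00, -1.03097439e-01]), 'qvel': array([ 0.0027149 , -0.00052867, -0.00043067,  0.00092882,  0.0008253 ,
       -0.0007815 ]), 'joint_torque': array([-1.13160897e-04, -3.40182996e+01, -3.02428293e+01,  7.17017334e-02,
        3.28853773e-02, -1.79704280e-04]), 'tool_pos': array([ 0.22900147, -0.4994517 ,  0.20428495]), 'ee_rot': array([-3.13936372e+00, -2.45479935e-04,  4.29798645e-01]), 'wrist_force': array([-0.19477544,  0.29087118, -0.10380516]), 'wrist_torque': array([-0.05449991,  0.01354274, -0.00465007]), 'finger_force': 0.0, 'width': 0.09398845650772819} 0.0188
scene [[-0.534, -0.549, 0.643, -0.164], [-0.845, 0.356, -0.398, 0.434], [-0.01, -0.756, -0.654, 0.842], [0.0, 0.0, 0.0, 1.0]]
side [[0.996, -0.053, 0.073, 0.492], [-0.088, -0.418, 0.904, -1.024], [-0.018, -0.907, -0.421, 0.546], [0.0, 0.0, 0.0, 1.0]]
```

View pics/scene0.png

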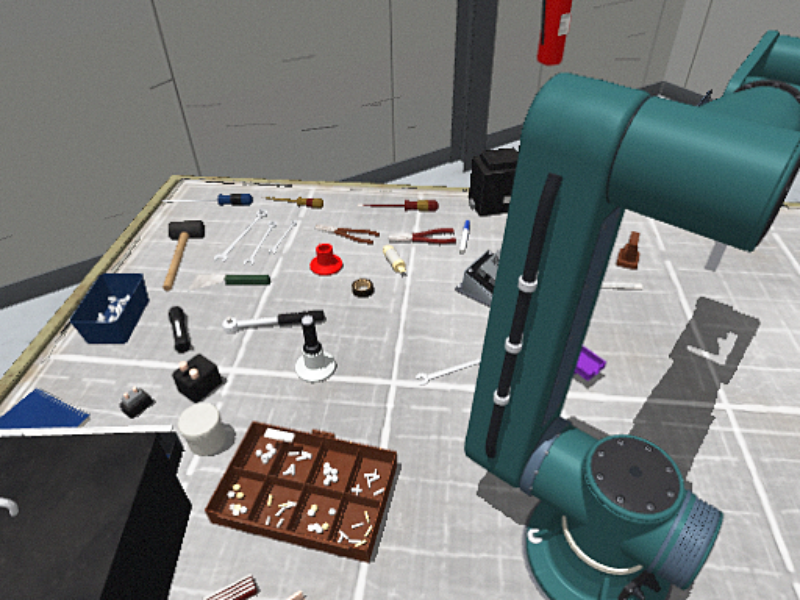

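View pics/side0.png

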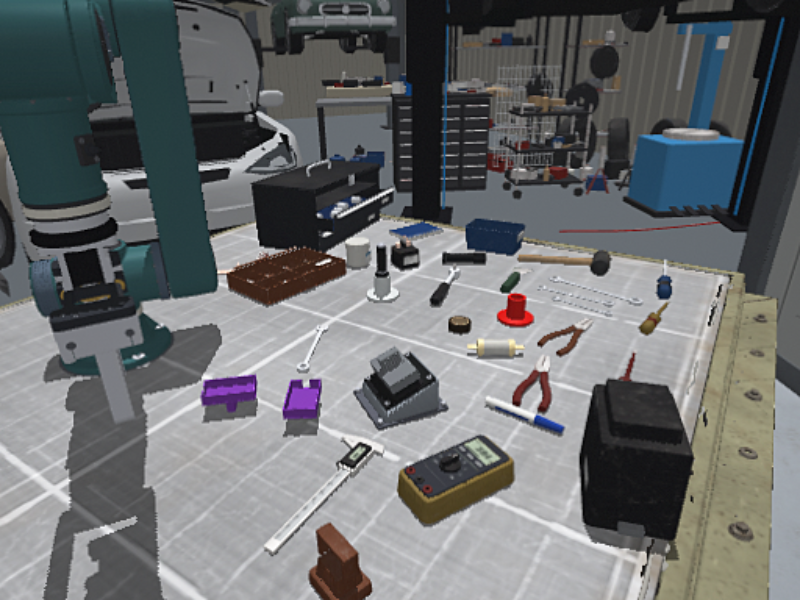

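The scene picture shows the tester in its white stand at (313,365). A red look-alike stand is at (326,262), and the header is partly hidden behind the arm at (480,275). In the side picture:
- The header with the grey cap is at (400,385).
- The stand is at (382,290).
- Two purple look-alike caps are at (228,395) and (303,398), and the red stand is at (515,310). None of these is meant.

The grey cap on the header and the aluminium stand fit the description. Next I measure them roughly.

```bash
python3 - <<'E'
from h import *
d=np.load("side.npz");W=d["W"];c=d["c"].astype(int)
def q(u,v): return W[int(v*.64),int(u*.64)].round(3)
for n,u,v in[("cap bar",397,365),("hdr foot front",400,420),("hdr right",440,405),("hdr left",358,410),("tester top",381,248),("stand foot",381,300),("caliper",355,455),("tape",459,323),("fuse",497,348),("spanner",313,350),("pot",357,250),("purple2",303,395)]: print(n,q(u,v))
# header region
m=(np.abs(W[...,0]-q(397,365)[0])<.1)&(np.abs(W[...,1]-q(397,365)[1])<.1)&(W[...,2]>.008)
P=W[m];print(P.min(0),P.max(0),len(P))
top=P[P[:,2]>P[:,2].max()-.01];print(top.mean(0))
d2=np.load("scene.npz");W2=d2["W"]
for Wx in(W,W2):
  t=q(381,248)
  m=(np.hypot(Wx[...,0]-t[0],Wx[...,1]-t[1])<.06)&(Wx[...,2]>.06)
  P=Wx[m]
  for a in(.06,.08,.1,.12,.14,.16,.18):
    s=P[(P[:,2]>a)&(P[:,2]<a+.02)]
    if len(s):print(a,s.mean(0).round(4),s.max(0).round(3),len(s))
im=d["c"][210:280,220:290,::-1]
cv2.imwrite("pics/hc.png",cv2.resize(im,(700,700))[:600])
E
```

```text
cap bar [nan nan nan]
hdr foot front [ 0.557 -0.312  0.006]
hdr right [ 0.626 -0.282  0.006]
hdr left [ 0.49  -0.268 -0.002]
tester top [0.56  0.183 0.128]
stand foot [0.555 0.155 0.004]
caliper [ 0.482 -0.401  0.015]
tape [0.718 0.02  0.003]
fuse [ 0.764 -0.13   0.022]
spanner [ 0.405 -0.065  0.002]
pot [0.507 0.399 0.047]
purple2 [ 0.397 -0.253  0.026]Traceback (most recent call last):
  File "<stdin>", line 7, in <module>
    return umr_minimum(a, axis, None, out, keepdims, initial, where)
ValueError: zero-size array to reduction operation minimum which has no identity
```

```bash
python3 - <<'E'
from h import *
s,W=grab("wrist","w0.npz");print(np.array(s["T_tool_cam"]).round(3).tolist(),s["fx"],s["cx"],s["cy"])
for f in("side.npz","scene.npz"):
  Wx=np.load(f)["W"]
  for n,t,r in(("hdr",(.555,-.245),.1),("tst",(.56,.183),.05)):
    m=(np.hypot(Wx[...,0]-t[0],Wx[...,1]-t[1])<r)
    P=Wx[m]
    for a in(.01,.03,.05,.06,.08,.1,.12,.14,.16,.18):
      k=P[(P[:,2]>a)&(P[:,2]<a+.02)]
      if len(k)>5:print(f,n,a,k.mean(0).round(4),k.min(0).round(3),k.max(0).round(3),len(k))
from scipy.spatial.transform import Rotation as R
T=tool()
print(np.linalg.inv(T)@np.array([.50,-.25,.35,1]))
E
```

```text
[[0.001, -0.972, -0.235, 0.068], [1.0, 0.001, 0.001, -0.001], [-0.0, -0.235, 0.972, -0.18], [0.0, 0.0, 0.0, 1.0]] 338.62423796116315 250.87020491258994 192.49027317027213
side.npz hdr 0.01 [ 0.5552 -0.2926  0.02  ] [ 0.489 -0.323  0.01 ] [ 0.633 -0.222  0.03 ] 381
side.npz hdr 0.03 [ 0.556  -0.2842  0.0377] [ 0.506 -0.316  0.03 ] [ 0.622 -0.219  0.05 ] 436
side.npz hdr 0.05 [ 0.5751 -0.2703  0.0605] [ 0.513 -0.308  0.05 ] [ 0.622 -0.195  0.07 ] 433
side.npz hdr 0.06 [ 0.5601 -0.2719  0.0694] [ 0.513 -0.308  0.06 ] [ 0.616 -0.195  0.08 ] 405
side.npz hdr 0.08 [ 0.5545 -0.2655  0.088 ] [ 0.527 -0.293  0.08 ] [ 0.585 -0.213  0.1  ] 168
side.npz hdr 0.1 [ 0.5515 -0.2603  0.1026] [ 0.543 -0.266  0.101] [ 0.558 -0.253  0.105] 18
side.npz tst 0.01 [0.5628 0.1778 0.0166] [0.534 0.159 0.01 ] [0.593 0.208 0.029] 77
side.npz tst 0.03 [0.5629 0.1778 0.0403] [0.543 0.169 0.031] [0.581 0.19  0.05 ] 52
side.npz tst 0.05 [0.5622 0.1833 0.0588] [0.544 0.172 0.05 ] [0.581 0.198 0.07 ] 54
side.npz tst 0.06 [0.5628 0.1863 0.0693] [0.552 0.18  0.06 ] [0.574 0.196 0.079] 34
side.npz tst 0.08 [0.5623 0.185
[... 726 characters left out ...]
0.1045] [ 0.545 -0.253  0.101] [ 0.556 -0.248  0.109] 9
scene.npz tst 0.01 [0.5487 0.1989 0.0146] [0.52  0.158 0.01 ] [0.587 0.231 0.03 ] 198
scene.npz tst 0.03 [0.5472 0.1999 0.0404] [0.539 0.179 0.03 ] [0.563 0.215 0.05 ] 59
scene.npz tst 0.05 [0.5527 0.1978 0.0593] [0.541 0.177 0.05 ] [0.576 0.214 0.07 ] 89
scene.npz tst 0.06 [0.5539 0.1979 0.0666] [0.542 0.178 0.06 ] [0.573 0.213 0.08 ] 63
scene.npz tst 0.08 [0.554  0.1978 0.0903] [0.549 0.184 0.081] [0.564 0.207 0.1  ] 40
scene.npz tst 0.1 [0.5539 0.1979 0.1109] [0.549 0.184 0.1  ] [0.564 0.207 0.12 ] 42
scene.npz tst 0.12 [0.5574 0.1968 0.1311] [0.549 0.186 0.12 ] [0.569 0.207 0.138] 56
[ 0.35033971 -0.11420828 -0.14518039  1.        ]
```

Emit:
{"fn": "arm_command", "kwargs": {
  "targets": [0, 0, 0, 390, -90, -90, -1, 0, 0, 0, 390, -90, -90, -1, 0, 0, 0, 390, -90, -90, -1, 0, 0, 0, 390, -90, -90, -1, 0, 0, 0, 390, -90, -90, -1, 0, 0, 0, 390, -90, -90, -1, 0, 0, 0, 390, -90, -90, -1, 0, 0, 0, 390, -90, -90, -1, 0, 0, 0, 390, -90, -90, -1, 0, 0, 0, 390, -90, -90, -1]
}}

```text
time: 1.15
tool_pos: [0.5472, -0.2546, 0.295]
ee_rot: [-3.141, 0.001, 0.433]
wrist_force: [0.4, -1.0, 0.1]
width: 0.0938
finger_force: 0.0
```

```bash
python3 - <<'E'
from h import *
s,W=grab("wrist","w1.npz");cv2.imwrite("pics/w1.png",cv2.resize(s["color"][:,:,::-1],(800,600)))
o=robot.get_obs();print(o["time"],o["tool_pos"],o["ee_rot"])
E
```

```text
1.2 [ 0.5459946  -0.25570734  0.29475187] [-3.14105381e+00  1.61947086e-03  4.30584661e-01]
```

View pics/w1.png

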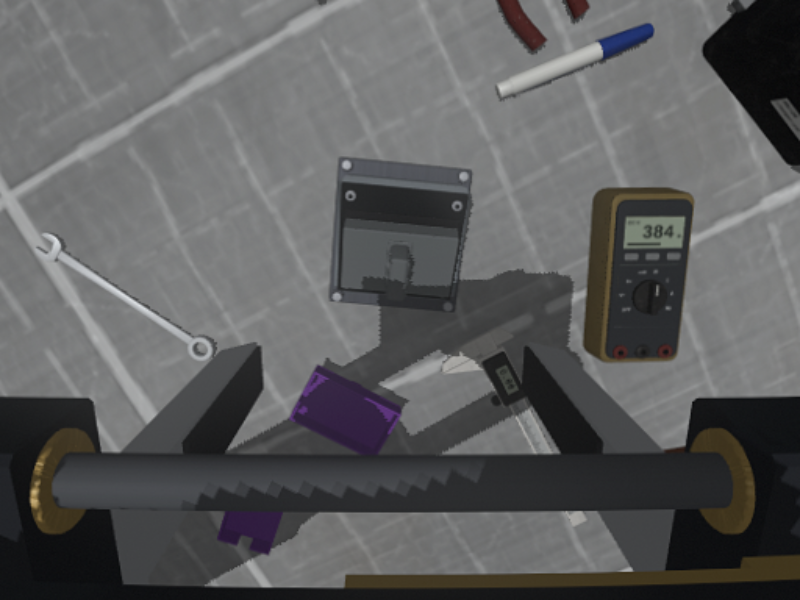

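The wrist view shows the header, with its foot corners near (337,157), (472,169), (456,311) and (330,302). The grey cap sits on it with its bar at about (400,265). I'll measure the foot edges and the bar.

```bash
python3 - <<'E'
from h import *
d=np.load("w1.npz");W=d["W"];c=d["c"];Tc=d["Tc"]
for n,u,v in[("TL",340,160),("TR",469,171),("BR",454,308),("BL",333,299),("pack",300,200),("bar top",398,248),("bar btm",400,285),("captop L",360,250),("captop R",440,255),("meter",650,270)]:print(n,W[int(v*.64),int(u*.64)].round(4))
# above-pack points in header crop: min-area rect of foot
sub=np.zeros(W.shape[:2],bool);sub[95:205,205:310]=1
m=sub&(W[...,2]>.004)&(W[...,2]<.2)
P=W[m];r=cv2.minAreaRect(P[:,:2].astype(np.float32)*1000);print(r)
from scipy.spatial.transform import Rotation
for a,b in((.05,.075),(.075,.09),(.09,.13)):
    k=W[sub&(W[...,2]>a)&(W[...,2]<b)];print(a,k.mean(0).round(4),len(k),cv2.minAreaRect(k[:,:2].astype(np.float32)*1000))
cv2.imwrite("pics/w1c.png",cv2.resize(c[92:210,200:318,::-1],(600,600),interpolation=cv2.INTER_CUBIC))
E
```

```text
TL [ 0.6002 -0.1792  0.0074]
TR [ 0.6387 -0.284   0.008 ]
BR [ 0.5236 -0.326   0.0073]
BL [ 0.4873 -0.223   0.0141]
pack [ 0.5537 -0.1612  0.0012]
bar top [ 0.5627 -0.2504  0.0914]
bar btm [ 0.54   -0.2634  0.0997]
captop L [ 0.5473 -0.2266  0.0792]
captop R [ 0.5693 -0.2825  0.0793]
meter [ 0.6299 -0.4548  0.0404]
((561.5980224609375, -252.3286895751953), (128.33871459960938, 116.27725982666016), 19.464889526367188)
0.05 [ 0.5784 -0.246   0.0634] 3245 ((567.4288940429688, -250.18992614746094), (86.15046691894531, 104.1624984741211), 19.390134811401367)
0.075 [ 0.5616 -0.2519  0.081 ] 1904 ((554.5645141601562, -254.74949645996094), (47.158355712890625, 86.08167266845703), 19.071622848510742)
0.09 [ 0.5463 -0.2577  0.0998] 443 ((544.935546875, -258.2575378417969), (38.88339614868164, 15.355788230895996), 19.496747970581055)
```

View pics/w1c.png

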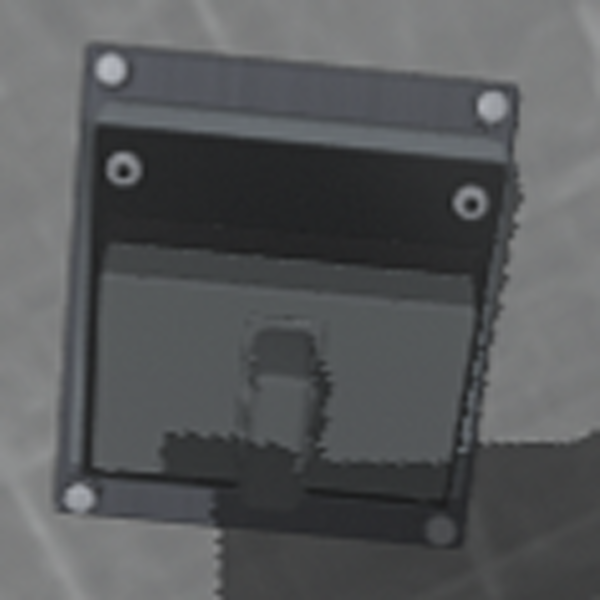

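Foot 128.3 x 116.3 mm matches the header, at yaw 19.4°. The crop shows the grey cap, with its bar across the middle at (280,400) in the crop. This is the cap that is meant. Now I get its exact pose in slope axes.

```bash
cat >> h.py <<'E'
yaw=np.deg2rad(19.45)
H=R.from_euler('z',yaw).as_matrix()@R.from_euler('y',-20,degrees=True).as_matrix() # cols ex,ey,n
H0=np.array([.5616,-.2523,0])
def goal(Rg,p):
    T=tool();D=T[:3,:3].T@Rg
    print("turn",np.rad2deg(R.from_matrix(D).as_rotvec()).round(2),"shift",(T[:3,:3].T@(np.array(p)-T[:3,3])*1000).round(1))
E
python3 - <<'E'
from h import *
W=np.load("w1.npz")["W"]
sub=np.zeros(W.shape[:2],bool);sub[95:205,205:310]=1
L=(W-H0)@H
P=L[sub&(W[...,2]>.06)&(W[...,2]<.2)]
hh,e=np.histogram(P[:,2],np.arange(.04,.14,.002));print([(round(b,3),int(n)) for b,n in zip(e,hh) if n>30])
top=P[P[:,2]>P[:,2].max()-.005];print("bar top",top.min(0),top.max(0),np.median(top,0),len(top))
W3=W[sub&(W[...,2]>.074)&(W[...,2]<.09)];
k=P[(np.abs(P[:,2]-np.median(top[:,2])+.025)<.003)];print("captop",k.min(0),k.max(0),np.median(k,0),np.percentile(k,[2,98],axis=0))
g=(np.percentile(top,1,axis=0)+np.percentile(top,99,axis=0))/2;g[2]=np.median(top[:,2])-.012
print("grip local",g,"world",H@g+H0)
np.save("g.npy",g)
Rt=H@np.diag([1,-1,-1])
for d in(.08,-.011):goal(Rt,H@(g+[0,0,d])+H0)
E
```

```text
[(np.float64(0.04), 95), (np.float64(0.042), 56), (np.float64(0.044), 440), (np.float64(0.046), 378), (np.float64(0.048), 136), (np.float64(0.05), 33), (np.float64(0.058), 34), (np.float64(0.06), 55), (np.float64(0.062), 53), (np.float64(0.064), 47), (np.float64(0.066), 55), (np.float64(0.068), 60), (np.float64(0.07), 56), (np.float64(0.072), 66), (np.float64(0.074), 293), (np.float64(0.076), 1913), (np.float64(0.078), 178), (np.float64(0.098), 48), (np.float64(0.1), 201), (np.float64(0.102), 101)]
bar top [-0.00288655 -0.00744901  0.09850022] [0.03277437 0.00736678 0.10348221] [ 1.63451187e-02 -9.88973548e-06  1.01582232e-01] 338
captop [-0.01166663 -0.04303958  0.07362253] [0.04119541 0.04285048 0.07946882] [0.01825457 0.0027896  0.07687742] [[-0.00964068 -0.04136305  0.0750567 ]
 [ 0.04017624  0.04131523  0.07856487]]
grip local [ 1.50960422e-02 -4.67807916e-05  8.95822323e-02] world [ 0.54610124 -0.25782279  0.08934291]
turn [-0.94 20.08  5.16] shift [-27.8  -0.5 130.3]
turn [-0.94 20.08  5.16] shift [  3.3   2.4 215.7]
```

Emit:
{"fn": "arm_command", "kwargs": {
  "targets": [-0.9, 20.1, 5.2, -28, -0.5, 130, 0, -0.9, 20.1, 5.2, -28, -0.5, 130, 0, -0.9, 20.1, 5.2, -28, -0.5, 130, 0, -0.9, 20.1, 5.2, -28, -0.5, 130, 0, -0.9, 20.1, 5.2, -28, -0.5, 130, 0, -0.9, 20.1, 5.2, -28, -0.5, 130, 0]
}}

```text
time: 1.8
tool_pos: [0.5232, -0.2694, 0.171]
ee_rot: [3.133, -0.355, 0.341]
wrist_force: [0.5, -0.3, 0.7]
width: 0.0498
finger_force: 0.0
```

```bash
python3 - <<'E'
from h import *
g=np.load("g.npy")
goal(H@np.diag([1,-1,-1]),H@(g+[0,0,-.011])+H0); print(robot.get_obs()["width"])
E
```

```text
turn [ 0.46 -0.34  0.08] shift [-4.6 -4.  96.4]
0.049839443849014294
```

Emit:
{"fn": "arm_command", "kwargs": {
  "targets": [0, 0, 0, 0, 0, 30, 0, 0, 0, 0, 0, 0, 60, 0, 0, 0, 0, 0, 0, 60, 0, 0, 0, 0, 0, 0, 60, 0]
}}

```text
time: 2.2
tool_pos: [0.5424, -0.2609, 0.1125]
ee_rot: [3.137, -0.353, 0.342]
wrist_force: [1.0, 0.2, 1.2]
width: 0.0467
finger_force: 0.0
```

```bash
python3 - <<'E'
from h import *
g=np.load("g.npy")
goal(H@np.diag([1,-1,-1]),H@(g+[0,0,-.011])+H0); print(robot.get_obs()["qvel"].round(3))
E
```

```text
turn [ 0.2  -0.24  0.11] shift [-3.8 -1.8 34.3]
[-0.014 -0.024 -0.008  0.002 -0.006 -0.002]
```

Emit:
{"fn": "arm_command", "kwargs": {
  "targets": [0, 0, 0, -3, -1, 15, 0, 0, 0, 0, -3, -1, 28, 0, 0, 0, 0, -3, -1, 32, 0, 0, 0, 0, -3, -1, 32, 0, 0, 0, 0, -3, -1, 32, 0]
}}

```text
time: 2.7
tool_pos: [0.5479, -0.2568, 0.079]
ee_rot: [3.141, -0.352, 0.339]
wrist_force: [0.5, -0.9, -0.4]
width: 0.0468
finger_force: 0.0
```

```bash
python3 - <<'E'
from h import *
g=np.load("g.npy")
goal(H@np.diag([1,-1,-1]),H@(g+[0,0,-.011])+H0); print(robot.get_obs()["wrist_force"].round(3))
E
```

```text
turn [ 0.07 -0.15 -0.05] shift [1.6 0.4 0.6]
[ 0.499 -0.86  -0.353]
```

Close the fingers on the bar, then pull off along the tool axis.

Emit:
{"fn": "arm_command", "kwargs": {
  "targets": [0, 0, 0, 0, 0, 0, 1, 0, 0, 0, 0, 0, 0, 1, 0, 0, 0, 0, 0, 0, 1, 0, 0, 0, 0, 0, 0, 1, 0, 0, 0, 0, 0, 0, 1, 0, 0, 0, 0, 0, 0, 1]
}}

```text
time: 3.3
tool_pos: [0.5476, -0.257, 0.0783]
ee_rot: [3.14, -0.351, 0.338]
wrist_force: [0.9, -1.9, -0.7]
width: 0.0138
finger_force: 30.0
```

Emit:
{"fn": "arm_command", "kwargs": {
  "targets": [0, 0, 0, 0, 0, -10, 1, 0, 0, 0, 0, 0, -20, 1, 0, 0, 0, 0, 0, -35, 1, 0, 0, 0, 0, 0, -55, 1, 0, 0, 0, 0, 0, -80, 1, 0, 0, 0, 0, 0, -80, 1, 0, 0, 0, 0, 0, -80, 1]
}}

```text
time: 4.0
tool_pos: [0.5215, -0.2655, 0.1541]
ee_rot: [3.141, -0.352, 0.338]
wrist_force: [0.2, -0.3, -1.9]
width: 0.0139
finger_force: 30.0
```

```bash
python3 - <<'E'
from h import *
s,W=grab("wrist","w2.npz");s2,W2=grab("side","s2.npz")
cv2.imwrite("pics/w2.png",np.hstack([s["color"][100:384,100:400,::-1],s2["color"][100:384,100:400,::-1]]))
Rd=R.from_euler('xyz',[np.pi,0,yaw]).as_matrix()
goal(Rd,[.50,.0,.12])
E
```

```text
turn [ -0.13 -20.05  -0.08] shift [  52.9 -256.6   53.9]
```

View pics/w2.png

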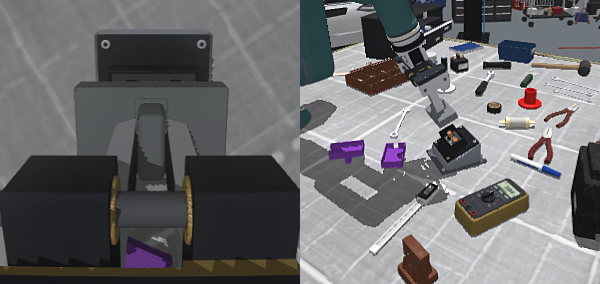

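Emit:
{"fn": "arm_command", "kwargs": {
  "targets": [0, 0, 0, 15, -40, 0, 1, 0, -5, 0, 30, -80, 15, 1, 0, -10, 0, 45, -120, 25, 1, 0, -15, 0, 60, -160, 40, 1, 0, -20, 0, 70, -200, 50, 1, 0, -20, 0, 75, -230, 60, 1, 0, -20, 0, 75, -248, 62, 1, 0, -20, 0, 75, -248, 62, 1, 0, -20, 0, 75, -248, 62, 1]
}}

```text
time: 5.0
tool_pos: [0.5253, -0.0011, 0.1198]
ee_rot: [-3.141, -0.0, 0.339]
wrist_force: [1.5, 0.1, -0.3]
width: 0.0138
finger_force: 30.0
```

```bash
python3 - <<'E'
from h import *
Rd=R.from_euler('xyz',[np.pi,0,yaw]).as_matrix()
goal(Rd,[.525,.0,.021]);s,W=grab("side","s3.npz")
print(robot.get_obs()["width"])
m=(abs(W[...,0]-.525)<.06)&(abs(W[...,1])<.07)&(W[...,2]>.05)&(W[...,2]<.2)
P=W[m];print(P.min(0),np.percentile(P[:,2],2))
E
```

```text
turn [-0.03 -0.01 -0.02] shift [ 0.  -1.1 98.8]
0.01369256956018258
[ 0.48994892 -0.05206487  0.09682922] 0.09979003315826132
```

Emit:
{"fn": "arm_command", "kwargs": {
  "targets": [0, 0, 0, 0, 0, 35, 1, 0, 0, 0, 0, 0, 70, 1, 0, 0, 0, 0, 0, 88, 1, 0, 0, 0, 0, 0, 94, 1, 0, 0, 0, 0, 0, 96, 1, 0, 0, 0, 0, 0, 96, 1]
}}

```text
time: 5.65
tool_pos: [0.5269, -0.0018, 0.0259]
ee_rot: [3.141, -0.004, 0.337]
wrist_force: [0.0, -0.1, -0.6]
width: 0.0141
finger_force: 30.0
```

Emit:
{"fn": "arm_command", "kwargs": {
  "targets": [0, 0, 0, 0, 0, 2, 1, 0, 0, 0, 0, 0, 3, 1, 0, 0, 0, 0, 0, 4, 1, 0, 0, 0, 0, 0, 4, 1]
}}

```text
time: 6.05
tool_pos: [0.526, -0.0009, 0.0211]
ee_rot: [-3.142, -0.002, 0.338]
wrist_force: [0.3, 0.2, 0.3]
width: 0.0135
finger_force: 30.0
```

Emit:
{"fn": "arm_command", "kwargs": {
  "targets": [0, 0, 0, 0, 0, 1, 1, 0, 0, 0, 0, 0, 1, 1, 0, 0, 0, 0, 0, 1, 1]
}}

```text
time: 6.35
tool_pos: [0.5262, -0.001, 0.0209]
ee_rot: [3.142, -0.003, 0.338]
wrist_force: [-2.7, 0.6, 4.9]
width: 0.0134
finger_force: 30.0
```

Contact with the pack (4.9 N). Release, then rise.

Emit:
{"fn": "arm_command", "kwargs": {
  "targets": [0, 0, 0, 0, 0, 0, 0, 0, 0, 0, 0, 0, 0, 0, 0, 0, 0, 0, 0, 0, 0, 0, 0, 0, 0, 0, 0, 0, 0, 0, 0, 0, 0, -20, 0, 0, 0, 0, 0, 0, -60, 0, 0, 0, 0, 0, 0, -110, 0, 0, 0, 0, 0, 0, -160, 0, 0, 0, 0, 0, 0, -220, 0, 0, 0, 0, 0, 0, -270, 0, 0, 0, 0, 0, 0, -270, 0, 0, 0, 0, 0, 0, -270, 0]
}}

```text
time: 7.55
tool_pos: [0.5265, -0.0014, 0.2926]
ee_rot: [3.139, -0.007, 0.338]
wrist_force: [-0.1, 0.6, -1.4]
width: 0.0467
finger_force: 0.0
```

```bash
python3 - <<'E'
from h import *
s,W=grab("wrist","w4.npz")
m=(abs(W[...,0]-.526)<.07)&(abs(W[...,1])<.07)&(W[...,2]>.008)&(W[...,2]<.06)
P=W[m];hh,e=np.histogram(P[:,2],np.arange(.008,.06,.004));print(hh,P.mean(0),cv2.minAreaRect(P[:,:2].astype(np.float32)*1000))
# header from here, if seen; tester
s2,W2=grab("side","s4.npz")
cv2.imwrite("pics/w4.png",np.hstack([s["color"][:,:,::-1],s2["color"][130:330,180:380,::-1].repeat(2,0).repeat(2,1)[:384]])[:, :800])
# tester axis by circle fit per source (horizontal slices)
from scipy.optimize import least_squares
S=np.load("scene.npz")["W"]
def cl(Wx,z0,z1):
    P=Wx.reshape(-1,3);return P[(np.hypot(P[:,0]-.56,P[:,1]-.195)<.04)&(P[:,2]>z0)&(P[:,2]<z1)]
for nm,Wx in(("scene",S),("side",W2),("wrist",W)):
  for z0,z1,r in((.015,.05,.02),(.075,.125,.0115)):
    k=cl(Wx,z0,z1)
    if len(k)<15: print(nm,z0,len(k));continue
    f=least_squares(lambda c:np.hypot(k[:,0]-c[0],k[:,1]-c[1])-r,[.562,.195],loss='soft_l1',f_scale=.001);print(nm,z0,f.x.round(4),np.abs(f.fun).mean().round(4),len(k))
  k=cl(Wx,.08,.2);print(k[:,2].max() if len(k) else None)
E
```

```text
[   0    1 1638  503    1    7    2    8  169  149    0    0] [0.52788947 0.0010942  0.02261   ] ((526.9862060546875, 0.7811393737792969), (52.27860641479492, 85.95405578613281), 19.44576644897461)
scene 0.015 [0.5624 0.195 ] 0.001 112
scene 0.075 [0.5623 0.195 ] 0.0009 101
0.1376799898780654
side 0.015 [0.5631 0.194 ] 0.0015 88
side 0.075 [0.5638 0.1932] 0.0019 79
0.13497955697042147
wrist 0.015 [0.563  0.1943] 0.0004 328
wrist 0.075 [0.563  0.1946] 0.0004 445
0.13793336263163203
```

View pics/w4.png

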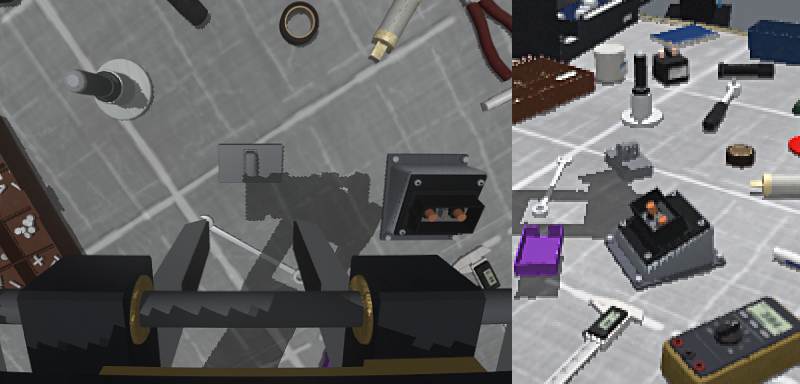

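Cap stands upright (top plate at 19 mm, bar at 44 mm, 52x86 at (0.527, 0.001)), 0.25 m from the header. The two copper pins now show at (432,215) and (460,213) in the left picture, and the tester is at (100,85). Its axis is (0.563, 0.1945) and its top is at 0.138 m, as expected for a tester hanging by its collar. Next I work out the tester approach and the pin position.

```bash
python3 - <<'E'
from h import *
Rd=R.from_euler('xyz',[np.pi,0,yaw]).as_matrix()
goal(Rd,[.563,.1945,.19]);goal(Rd,[.563,.1945,.081])
d=np.load("w4.npz");W=d["W"];c=d["c"].astype(int)
L=(W-H0)@H
red=(c[...,0]>c[...,2]*1.6)&(c[...,0]>70)
m=red&(np.abs(L[...,0])<.06)&(np.abs(L[...,1])<.05)&(L[...,2]>.04)
for s in(1,-1):
  k=L[m&(L[...,1]*s>0)];t=k[k[:,2]>np.percentile(k[:,2],90)-.002];print(s,len(k),len(t),t.mean(0).round(4),t.min(0).round(4),t.max(0).round(4))
r=(~red)&(np.abs(L[...,0])<.06)&(np.abs(L[...,1])<.06)&(L[...,2]>.052)
k=L[r];print("shroud",np.percentile(k,[1,50,99],axis=0).round(4),len(k))
E
```

```text
turn [-0.09  0.04 -0.07] shift [ 100.9 -171.8   98.1]
turn [-0.09  0.04 -0.07] shift [ 101.  -171.7  207.1]
1 112 51 [0.0147 0.0194 0.069 ] [0.0094 0.0146 0.0675] [0.0201 0.025  0.0711]
-1 110 53 [ 0.0154 -0.0184  0.0689] [ 0.0094 -0.0242  0.0674] [ 0.0206 -0.0134  0.0706]
shroud [[-0.0069 -0.0384  0.0523]
 [ 0.0172  0.0002  0.0647]
 [ 0.0372  0.0418  0.0748]] 2151
```

Emit:
{"fn": "arm_command", "kwargs": {
  "targets": [0, 0, 0, 25, -40, 20, 0, 0, 0, 0, 50, -80, 40, 0, 0, 0, 0, 75, -120, 60, 0, 0, 0, 0, 95, -155, 85, 0, 0, 0, 0, 101, -172, 95, 0, 0, 0, 0, 101, -172, 95, 0, 0, 0, 0, 101, -172, 95, 0]
}}

```text
time: 8.35
tool_pos: [0.5628, 0.1939, 0.1928]
ee_rot: [3.141, 0.003, 0.339]
wrist_force: [0.7, -1.0, 0.4]
width: 0.0468
finger_force: 0.0
```

```bash
python3 - <<'E'
from h import *
Rd=R.from_euler('xyz',[np.pi,0,yaw]).as_matrix()
s,W=grab("wrist","w5.npz")
from scipy.optimize import least_squares
P=W.reshape(-1,3);k=P[(np.hypot(P[:,0]-.56,P[:,1]-.195)<.03)&(P[:,2]>.075)&(P[:,2]<.125)]
f=least_squares(lambda c:np.hypot(k[:,0]-c[0],k[:,1]-c[1])-.0115,[.562,.195],loss='soft_l1',f_scale=.001);print(f.x.round(4),np.abs(f.fun).mean().round(4),len(k))
goal(Rd,[.563,.1945,.081])
E
```

```text
[0.563  0.1948] 0.0002 336
turn [ 0.02 -0.01 -0.12] shift [-1.000e-01 -1.200e+00  1.133e+02]
```

Emit:
{"fn": "arm_command", "kwargs": {
  "targets": [0, 0, 0, 0, -1, 30, 0, 0, 0, 0, 0, -1, 65, 0, 0, 0, 0, 0, -1, 95, 0, 0, 0, 0, 0, -1, 111, 0, 0, 0, 0, 0, -1, 111, 0, 0, 0, 0, 0, -1, 111, 0, 0, 0, 0, 0, -1, 111, 1, 0, 0, 0, 0, -1, 111, 1, 0, 0, 0, 0, -1, 111, 1, 0, 0, 0, 0, -1, 111, 1, 0, 0, 0, 0, -1, 111, 1, 0, 0, 0, 0, -1, 111, 1]
}}

```text
time: 9.6
tool_pos: [0.5644, 0.1956, 0.0852]
ee_rot: [3.141, -0.004, 0.338]
wrist_force: [1.3, -1.1, 3.5]
width: 0.0224
finger_force: 30.0
```

Emit:
{"fn": "arm_command", "kwargs": {
  "targets": [0, 0, 0, 0, 0, -20, 1, 0, 0, 0, 0, 0, -50, 1, 0, 0, 0, 0, 0, -90, 1, 0, 0, 0, 0, 0, -130, 1, 0, 0, 0, 0, 0, -160, 1, 0, 0, 0, 0, 0, -160, 1, 0, 0, 0, 0, 0, -160, 1, 0, 0, 0, 0, 0, -160, 1]
}}

```text
time: 10.4
tool_pos: [0.5622, 0.1953, 0.2406]
ee_rot: [-3.141, 0.004, 0.338]
wrist_force: [-0.9, -0.7, -1.7]
width: 0.0228
finger_force: 30.0
```

```bash
python3 - <<'E'
from h import *
pin=H@np.array([.015,.019,.069])+H0;n=H[:,2];print("pin",pin)
s,W=grab("side","s6.npz")
T=tool();L=(W-T[:3,3])@T[:3,:3]
m=(np.hypot(L[...,0],L[...,1])<.03)&(L[...,2]>.0)&(L[...,2]<.1)
P=L[m];
for a in np.arange(0,.1,.01):
    k=P[(P[:,2]>a)&(P[:,2]<a+.01)]
    if len(k):print(a.round(2),k.mean(0).round(4),k[:,2].max().round(4),len(k))
goal(H@np.diag([1,-1,-1]),pin+n*(.075+.04))
print(robot.get_obs()["width"])
E
```

```text
pin [ 0.54631167 -0.23754897  0.06996909]
0.0 [-0.006   0.0081  0.0052] 0.0094 18
0.01 [-0.0054  0.0079  0.0154] 0.0197 21
0.02 [-0.0044  0.0104  0.0259] 0.03 29
0.03 [-0.0067  0.0064  0.0357] 0.0395 11
0.04 [-0.0058  0.0083  0.0448] 0.0496 14
0.05 [-0.0032  0.0048  0.0556] 0.0584 4
0.06 [-0.0029  0.0035  0.0654] 0.0687 6
0.07 [-0.0029  0.0029  0.075 ] 0.0777 4
turn [-0.05 20.24 -0.08] shift [-197.6  403.2   62.8]
0.022670418623823893
```

Emit:
{"fn": "arm_command", "kwargs": {
  "targets": [0, 0, 0, -20, 40, 0, 1, 0, 4, 0, -40, 80, 0, 1, 0, 8, 0, -60, 120, 0, 1, 0, 12, 0, -80, 160, 0, 1, 0, 16, 0, -100, 200, 0, 1, 0, 20, 0, -120, 240, 0, 1, 0, 20.2, 0, -140, 285, 0, 1, 0, 20.2, 0, -160, 325, 0, 1, 0, 20.2, 0, -180, 365, 10, 1, 0, 20.2, 0, -192, 390, 25, 1, 0, 20.2, 0, -198, 403, 40, 1, 0, 20.2, 0, -198, 403, 52, 1, 0, 20.2, 0, -198, 403, 52, 1, 0, 20.2, 0, -198, 403, 52, 1, 0, 20.2, 0, -198, 403, 52, 1]
}}

```text
time: 11.95
tool_pos: [0.511, -0.2494, 0.1926]
ee_rot: [3.141, -0.356, 0.34]
wrist_force: [-0.0, 0.4, -1.2]
width: 0.0225
finger_force: 30.0
```

```bash
cat >> h.py <<'E'
def tester(W):
    "tester cloud in pin frame (pin top at 0, z along n)"
    pin=H@np.array([.015,.019,.069])+H0
    return (W-pin)@H
E
python3 - <<'E'
from h import *
from scipy.optimize import least_squares
pin=H@np.array([.015,.019,.069])+H0;n=H[:,2]
goal(H@np.diag([1,-1,-1]),pin+n*(.075+.03))
s,W=grab("side","s7.npz");s3,W3=grab("scene","sc7.npz")
for nm,Wx in(("side",W),("scene",W3)):
  L=tester(Wx);m=(np.hypot(L[...,0],L[...,1])<.025)&(L[...,2]>.01)&(L[...,2]<.14)
  P=L[m];print(nm,len(P),P[:,2].min() if len(P) else 0)
  for a in np.arange(.02,.14,.01):
    k=P[(P[:,2]>a)&(P[:,2]<a+.01)]
    if len(k):print(a.round(2),k.mean(0).round(4),k.min(0).round(4),k.max(0).round(4),len(k))
cv2.imwrite("pics/s7.png",cv2.resize(s["color"][130:280,190:340,::-1],(600,600),interpolation=cv2.INTER_CUBIC))
E
```

```text
turn [ 0.04 -0.37  0.04] shift [-7.1  0.6 22.9]
side 220 0.05196249053106944
0.05 [ 0.0042 -0.0018  0.0551] [ 0.0001 -0.004   0.052 ] [0.008  0.0005 0.0588] 10
0.06 [ 0.0034 -0.0019  0.0651] [ 0.0009 -0.0042  0.0603] [0.0075 0.0015 0.069 ] 11
0.07 [ 0.0048 -0.0039  0.0744] [ 0.0014 -0.0067  0.0708] [ 0.0072 -0.0015  0.0787] 6
0.08 [ 0.0028 -0.0066  0.0852] [-0.0052 -0.0117  0.0804] [0.0135 0.0014 0.0897] 26
0.09 [ 0.0007 -0.0128  0.0975] [-0.0122 -0.0192  0.0904] [ 0.0117 -0.004   0.1   ] 19
0.1 [ 0.0035 -0.0071  0.1038] [-0.0131 -0.0173  0.1001] [0.0203 0.0149 0.11  ] 63
0.11 [ 0.0021 -0.0074  0.1147] [-0.0073 -0.0114  0.1101] [0.0158 0.0043 0.1198] 35
0.12 [ 0.0017 -0.0081  0.1238] [-0.0073 -0.0152  0.12  ] [ 0.015  -0.0005  0.1291] 22
0.13 [ 0.0009 -0.0154  0.1353] [-0.0069 -0.0238  0.1304] [0.0123 0.0004 0.1398] 28
scene 0 0
```

View pics/s7.png

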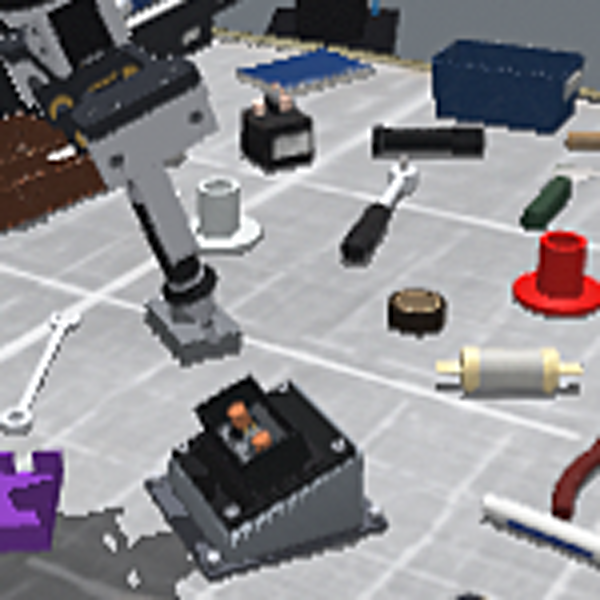

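Emit:
{"fn": "arm_command", "kwargs": {
  "targets": [0, -0.3, 0, -3, 0.5, 10, 1, 0, -0.3, 0, -5.5, 0.5, 25, 1, 0, -0.3, 0, -5.5, 0.5, 36, 1, 0, -0.3, 0, -5.5, 0.5, 38, 1, 0, -0.3, 0, -5.5, 0.5, 38, 1, 0, -0.3, 0, -5.5, 0.5, 38, 1, 0, -0.3, 0, -5.5, 0.5, 38, 1]
}}

```text
time: 12.75
tool_pos: [0.5184, -0.2485, 0.1549]
ee_rot: [3.14, -0.35, 0.338]
wrist_force: [-0.0, -0.4, -1.3]
width: 0.0231
finger_force: 30.0
```

```bash
python3 - <<'E'
from h import *
pin=H@np.array([.0151,.019,.069])+H0;n=H[:,2]
goal(H@np.diag([1,-1,-1]),pin+n*.076+H[:,0]*.0016)
s,W=grab("side","s8.npz");L=tester(W)
m=(np.hypot(L[...,0],L[...,1])<.025)&(L[...,2]>.003)&(L[...,2]<.14);P=L[m]
for a in np.arange(0.0,.07,.005):
    k=P[(P[:,2]>a)&(P[:,2]<a+.005)&(np.hypot(P[:,0]-.001,P[:,1])<.018)]
    if len(k):print(a.round(3),k.mean(0).round(4),k.min(0).round(4),k.max(0).round(4),len(k))
cv2.imwrite("pics/s8.png",cv2.resize(s["color"][185:265,220:300,::-1],(600,600),interpolation=cv2.INTER_CUBIC))
E
```

```text
turn [ 0.08 -0.05 -0.05] shift [ 0.7 -1.  14.1]
0.0 [0.0179 0.0011 0.0037] [0.0172 0.0001 0.003 ] [0.0186 0.002  0.0044] 2
0.01 [-0.0022 -0.0035  0.0133] [-0.0049 -0.0052  0.0123] [ 0.0004 -0.0018  0.0143] 2
0.015 [-0.0024 -0.0039  0.0173] [-0.0061 -0.0079  0.016 ] [ 0.0018 -0.0013  0.0187] 6
0.02 [-0.0021 -0.0044  0.0226] [-0.0055 -0.005   0.0208] [ 0.0015 -0.0039  0.0244] 5
0.025 [-0.0031 -0.0028  0.0272] [-0.0052 -0.0044  0.0251] [-0.0009 -0.0013  0.0297] 5
0.03 [-0.0018 -0.0039  0.0319] [-0.0056 -0.0075  0.03  ] [ 0.0014 -0.0022  0.0341] 5
0.035 [ 0.0003 -0.0059  0.0381] [-0.0029 -0.0068  0.0362] [ 0.0043 -0.0049  0.0394] 3
0.04 [-0.0019 -0.0075  0.0431] [-0.0098 -0.0118  0.0419] [ 0.0082 -0.0011  0.0449] 7
0.045 [-0.0043 -0.0078  0.0474] [-0.0115 -0.0114  0.0452] [ 0.0062 -0.0009  0.0492] 14
0.05 [-0.0018 -0.0088  0.0512] [-0.0072 -0.0098  0.0503] [ 0.0046 -0.0078  0.0531] 5
0.055 [-0.0015 -0.014   0.058 ] [-0.0123 -0.0174  0.0554] [ 0.0079 -0.0117  0.0595] 4
0.06 [ 0.0027 -0.0082  0.0635] [-0.0164 -0.0171  0.0604] [0.0153 0.0067 0.0649] 25
0.065 [-0.0024 -0.0092  0.0667] [-0.0148 -0.0174  0.0651] [0.0133 0.0036 0.0694] 22
0.07 [-0.0034 -0.0089  0.072 ] [-0.0133 -0.014   0.07  ] [ 0.0092 -0.0008  0.0747] 17
```

View pics/s8.png

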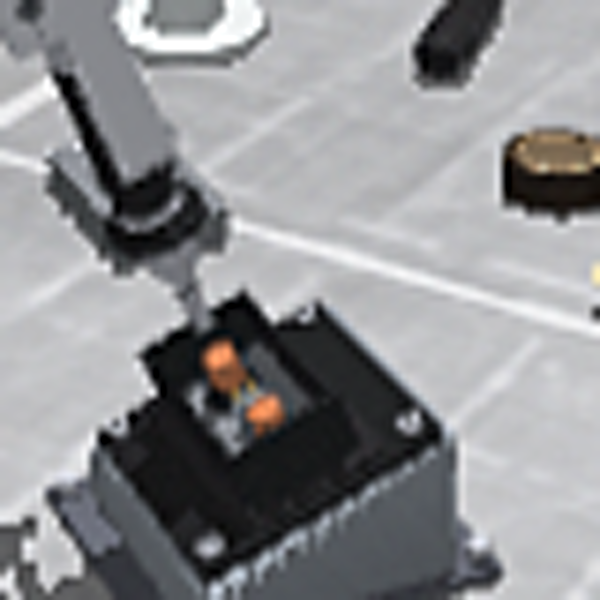

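The tip (200,325) stands above the left pin's end (220,350) in the crop. The measured tip offset is under 1 mm in x and y, with about 13 mm still to go along the pin axis.

Emit:
{"fn": "arm_command", "kwargs": {
  "targets": [0, 0, 0, 0.7, -1, 3, 1, 0, 0, 0, 0.7, -1, 6, 1, 0, 0, 0, 0.7, -1, 9, 1, 0, 0, 0, 0.7, -1, 11, 1, 0, 0, 0, 0.7, -1, 11, 1, 0, 0, 0, 0.7, -1, 11, 1]
}}

```text
time: 13.4
tool_pos: [0.522, -0.2457, 0.1438]
ee_rot: [-3.141, -0.349, 0.338]
wrist_force: [0.2, -0.7, -1.7]
width: 0.0224
finger_force: 30.0
```

```bash
python3 - <<'E'
from h import *
pin=H@np.array([.0151,.019,.069])+H0;n=H[:,2]
goal(H@np.diag([1,-1,-1]),pin+n*.076+H[:,0]*.0016);print(robot.get_obs()["wrist_force"])
E
```

```text
turn [-0.   -0.01 -0.08] shift [0.6 0.5 2.2]
[ 0.23165665 -0.66586618 -1.66429467]
```

Emit:
{"fn": "arm_command", "kwargs": {
  "targets": [0, 0, 0, 0.4, 0.3, 2, 1, 0, 0, 0, 0.4, 0.3, 4, 1, 0, 0, 0, 0.4, 0.3, 6, 1, 0, 0, 0, 0.4, 0.3, 6, 1, 0, 0, 0, 0.4, 0.3, 6, 1, 0, 0, 0, 0.4, 0.3, 6, 1]
}}

```text
time: 14.0
tool_pos: [0.5246, -0.2454, 0.1389]
ee_rot: [3.141, -0.35, 0.338]
wrist_force: [-0.1, -0.3, 1.5]
width: 0.0225
finger_force: 30.0
```

```bash
python3 - <<'E'
from h import *
pin=H@np.array([.0151,.019,.069])+H0;n=H[:,2]
goal(H@np.diag([1,-1,-1]),pin+n*.076+H[:,0]*.0016);f=robot.get_obs()["wrist_force"];print(f,(f+[0,0,1.5])@H)
E
```

```text
turn [ 0.06 -0.04 -0.07] shift [-0.1 -0.2 -3.3]
[-0.05081088 -0.32263538  1.50641036] [ 0.88227759 -0.28730415  2.8782323 ]
```

Emit:
{"fn": "arm_command", "kwargs": {
  "targets": [0, 0, 0, 0, 0, 1.5, 1, 0, 0, 0, 0, 0, 3, 1, 0, 0, 0, 0, 0, 4, 1, 0, 0, 0, 0, 0, 4, 1, 0, 0, 0, 0, 0, 4, 1, 0, 0, 0, 0, 0, 4, 1, 0, 0, 0, 0, 0, 4, 1]
}}

```text
time: 14.7
tool_pos: [0.5259, -0.2449, 0.135]
ee_rot: [3.141, -0.35, 0.338]
wrist_force: [-1.1, -2.1, 3.0]
width: 0.0232
finger_force: 30.0
```

```bash
python3 - <<'E'
from h import *
pin=H@np.array([.0151,.019,.069])+H0;n=H[:,2]
goal(H@np.diag([1,-1,-1]),pin+n*.076+H[:,0]*.0016)
for i in range(3):
    s,W=grab("side","s9.npz");o=robot.get_obs();f=o["wrist_force"];print(f.round(2),((f+[0,0,1.6])@H).round(2),o["tool_pos"].round(4))
L=tester(W);m=(np.hypot(L[...,0],L[...,1])<.02)&(L[...,2]>.003)&(L[...,2]<.06);P=L[m]
for a in np.arange(0.0,.06,.005):
    k=P[(P[:,2]>a)&(P[:,2]<a+.005)&(np.hypot(P[:,0],P[:,1])<.018)]
    if len(k):print(a.round(3),k.mean(0).round(4),k.min(0).round(4),k.max(0).round(4),len(k))
cv2.imwrite("pics/s9.png",cv2.resize(s["color"][185:245,220:280,::-1],(600,600),interpolation=cv2.INTER_CUBIC))
E
```

```text
turn [ 0.05 -0.04 -0.07] shift [-0.1 -0.2 -7.5]
[-0.85 -0.71  2.58] [ 0.45 -0.39  4.29] [ 0.5258 -0.2449  0.1349]
[-1.44 -0.71  3.34] [ 0.19 -0.19  5.18] [ 0.5258 -0.2449  0.1349]
[-0.67 -1.41  3.71] [ 0.78 -1.1   5.36] [ 0.5258 -0.2449  0.1349]
0.0 [0.0001 0.0013 0.0041] [-0.0093 -0.0043  0.0036] [0.0169 0.0152 0.0047] 5
0.005 [-0.0005 -0.0032  0.008 ] [-0.0041 -0.0052  0.0071] [ 0.0023 -0.0005  0.0099] 5
0.01 [-0.0023 -0.0029  0.0124] [-0.0048 -0.0055  0.0118] [ 0.001  -0.0012  0.0134] 3
0.015 [-0.0026 -0.0061  0.0181] [-0.0069 -0.0083  0.0154] [ 0.0009 -0.0044  0.0195] 3
0.02 [-0.0034 -0.0066  0.0229] [-0.0107 -0.0106  0.0206] [0.0056 0.0012 0.025 ] 7
0.025 [-0.001  -0.0083  0.027 ] [-0.0091 -0.0107  0.0251] [ 0.0068 -0.0039  0.0299] 13
0.03 [-0.004  -0.0098  0.0318] [-0.0065 -0.0119  0.0315] [-0.0008 -0.0084  0.0325] 3
0.035 [ 0.0033 -0.0112  0.0386] [-0.0158 -0.0164  0.0376] [ 0.0156 -0.0068  0.0398] 4
0.04 [-0.001  -0.0064  0.043 ] [-0.0163 -0.0177  0.0404] [0.0168 0.0128 0.0448] 40
0.045 [-0.0028 -0.0078  0.0474] [-0.0124 -0.0131  0.045 ] [0.0119 0.0006 0.05  ] 18
0.05 [-0.0006 -0.0096  0.0528] [-0.0113 -0.0121  0.0502] [ 0.0081 -0.006   0.055 ] 13
0.055 [-0.0022 -0.0088  0.0577] [-0.0122 -0.0136  0.0551] [ 0.0095 -0.0039  0.0598] 14
```

View pics/s9.png

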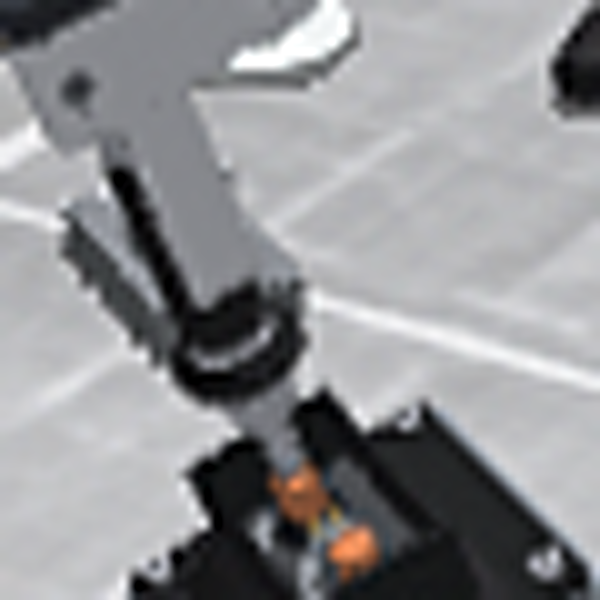

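The tip sits on the end of the key-side pin (295,475), in line with it. The nose edge is about 19 mm above the pin end, so the plunger is in about 7 mm, and the force of about 4.5–5 N agrees. I'm handing in.

```bash
python3 -c "
from bench import robot
print(robot.close_job())"
```

```text
the job is handed in; nothing more can be done
None
```

The job is handed in: the cap stands upright on the bare pack, 0.25 m from the header, and the tester is held in line with the left-hand pin with its plunger about 7 mm in (about 5 N); the hand-in returned no verdict.

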